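# Fetch the soap bar from its lidded bin and lay it on the sloping drainer

### The job

One of the four lidded bins holds the plain rectangular bar of soap, which shows through the slots of its lid: open that bin only, take the bar out and lay it on its broad face, flat on the ribs of the sloping drainer dish, setting it down rather than letting it drop or tip over onto them. Then shut the bin again, lowering the lid so that it does not slam, and leave the other bins shut and the things around where they are.

Things in the scene. Friction and masses are not known exactly. Their poses are not given: they have to be found in the camera images.
- soap: bar of curd soap, a plain cream block 100 x 50 x 36 mm (its x, y, z), edges rounded 6 mm, 0.13 to 0.27 kg; origin at the centre of its underside. It lies flat in one bin, its length roughly along the bin's x, about 30 mm free on each side. The other bins hold a round dosing ball (80 mm), a ribbed pump filter with a grip (90 mm long) and an open scoop with a handle (110 mm long).
- soap_mid (a point): middle of the bar of soap, 18 mm above its origin.
- dish_ribs: ribbed bed (140 x 122 mm) of the fixed sloping metal drainer dish; origin at its centre on the rib tops, 58 mm above the worktop. x runs up the 25 degree slope (low end at -x), y is level, z square to the slope. The ribs run along x, covering x -64 to +68, y -52 to +52 mm; a lip at the low end (inner face x = -66 mm) stands 10 mm above them, side edges at y = +-59 mm 4 mm.
- bin_a: one of four alike bins in the row, fixed: white steel box 130 (x) x 124 (y) x 64 mm, walls 3 mm; origin under its centre, x from its front (the lid's bow handle, facing the robot) to its back (the hinge), z up. Its ribbed inner floor is 16 mm above the origin. Bins at 128 mm pitch on a 6 mm rack plate with 28 mm back and end edges. The soap is in the bin nearest to it from above.
- bin_b: one of four alike bins in the row, fixed: white steel box 130 (x) x 124 (y) x 64 mm, walls 3 mm; origin under its centre, x from its front (the lid's bow handle, facing the robot) to its back (the hinge), z up. Its ribbed inner floor is 16 mm above the origin. Bins at 128 mm pitch on a 6 mm rack plate with 28 mm back and end edges. The soap is in the bin nearest to it from above.
- bin_c: one of four alike bins in the row, fixed: white steel box 130 (x) x 124 (y) x 64 mm, walls 3 mm; origin under its centre, x from its front (the lid's bow handle, facing the robot) to its back (the hinge), z up. Its ribbed inner floor is 16 mm above the origin. Bins at 128 mm pitch on a 6 mm rack plate with 28 mm back and end edges. The soap is in the bin nearest to it from above.
- bin_d: one of four alike bins in the row, fixed: white steel box 130 (x) x 124 (y) x 64 mm, walls 3 mm; origin under its centre, x from its front (the lid's bow handle, facing the robot) to its back (the hinge), z up. Its ribbed inner floor is 16 mm above the origin. Bins at 128 mm pitch on a 6 mm rack plate with 28 mm back and end edges. The soap is in the bin nearest to it from above.
- lid_a (a joint): opening angle of the lid of bin_a (rad): 0 shut, about 1.57 upright, 1.8 against its stop. The lid is a slotted white plate 130 x 122 x 6 mm, 0.18 kg, on a free-moving hinge along the bin's y axis at (+65, 0, +64.5) mm in the bin's frame: let go below about 1.5 rad it falls shut, beyond about 1.6 rad it stays open against the stop. The contents can be seen through its four 20 mm slots.
- lid_b (a joint): opening angle of the lid of bin_b (rad): 0 shut, about 1.57 upright, 1.8 against its stop. The lid is a slotted white plate 130 x 122 x 6 mm, 0.18 kg, on a free-moving hinge along the bin's y axis at (+65, 0, +64.5) mm in the bin's frame: let go below about 1.5 rad it falls shut, beyond about 1.6 rad it stays open against the stop. The contents can be seen through its four 20 mm slots.
- lid_c (a joint): opening angle of the lid of bin_c (rad): 0 shut, about 1.57 upright, 1.8 against its stop. The lid is a slotted white plate 130 x 122 x 6 mm, 0.18 kg, on a free-moving hinge along the bin's y axis at (+65, 0, +64.5) mm in the bin's frame: let go below about 1.5 rad it falls shut, beyond about 1.6 rad it stays open against the stop. The contents can be seen through its four 20 mm slots.
- lid_d (a joint): opening angle of the lid of bin_d (rad): 0 shut, about 1.57 upright, 1.8 against its stop. The lid is a slotted white plate 130 x 122 x 6 mm, 0.18 kg, on a free-moving hinge along the bin's y axis at (+65, 0, +64.5) mm in the bin's frame: let go below about 1.5 rad it falls shut, beyond about 1.6 rad it stays open against the stop. The contents can be seen through its four 20 mm slots.
- grip_a (a point): middle of the round steel bar of the bow handle on the lid of bin_a: 10 mm thick, straight for 62 mm along the bin's y axis, 170 mm from the hinge line; shut, it stands 40 mm in front of the bin's front face, 67.5 mm above the bin's underside, with open room below and between it and the bin. At any lid angle the bar can turn between the finger pads.
- grip_b (a point): middle of the round steel bar of the bow handle on the lid of bin_b: 10 mm thick, straight for 62 mm along the bin's y axis, 170 mm from the hinge line; shut, it stands 40 mm in front of the bin's front face, 67.5 mm above the bin's underside, with open room below and between it and the bin. At any lid angle the bar can turn between the finger pads.
- grip_c (a point): middle of the round steel bar of the bow handle on the lid of bin_c: 10 mm thick, straight for 62 mm along the bin's y axis, 170 mm from the hinge line; shut, it stands 40 mm in front of the bin's front face, 67.5 mm above the bin's underside, with open room below and between it and the bin. At any lid angle the bar can turn between the finger pads.
- grip_d (a point): middle of the round steel bar of the bow handle on the lid of bin_d: 10 mm thick, straight for 62 mm along the bin's y axis, 170 mm from the hinge line; shut, it stands 40 mm in front of the bin's front face, 67.5 mm above the bin's underside, with open room below and between it and the bin. At any lid angle the bar can turn between the finger pads.
- softener: bystander: white bottle, 72 mm across, 200 mm tall, origin under its centre
- stain_jar: bystander: glass jar, 64 mm across, 85 mm tall, origin under its centre
- dose_cup: bystander: open white dosing cup, 68 mm across, 62 mm tall, origin under its centre
- lint_screen: bystander: flat lint screen of a dryer, 175 x 100 x 14 mm, lying flat, origin under its centre
- scrub_brush: bystander: wooden hand brush with a handle, 190 x 50 x 40 mm, lying bristles down, origin under it; the head is at its +x end
Mind the look-alikes: they are no part of the job. What is shaped like the soap but orange or pink is not meant.

How it is judged:
On the way, in this order (a step that is already met when the one before it is completed fails the run):
1. the lid of the soap's bin is open (value of joint lid_a above 1.3 rad), for 0.2 s.
2. the soap lies flat on the ribs of the dish and is let go (angle between the z axis of soap and the z axis of dish_ribs, either way round below 0.12 rad and z of soap_mid in the frame of dish_ribs between 0.012 and 0.024 m and x of soap_mid in the frame of dish_ribs between -0.075 and 0.075 m and y of soap_mid in the frame of dish_ribs between -0.06 and 0.06 m and contact force between soap and dish_ribs above 0.3 N and contact force between the fingers and soap below 0.1 N), for 0.2 s.
At the end, for the whole second after the job is handed in: The soap rests flat on the ribs of the dish (its broad face within 0.12 rad of the slope, its middle 12 to 24 mm above the rib tops, its middle within 75 mm along and 60 mm across of the bed's centre), at rest; all four lids are shut (below 0.04 rad) (angle between the z axis of soap and the z axis of dish_ribs, either way round below 0.12 rad and z of soap_mid in the frame of dish_ribs between 0.012 and 0.024 m and x of soap_mid in the frame of dish_ribs between -0.075 and 0.075 m and y of soap_mid in the frame of dish_ribs between -0.06 and 0.06 m and contact force between soap and dish_ribs above 0.3 N and linear speed of soap below 0.02 m/s and value of joint each of lid_a, lid_b, lid_c, lid_d below 0.04 rad); the robot touches nothing.
It fails at once if another bin's lid is opened (beyond 0.15 rad) (value of joint any of lid_b, lid_c, lid_d above 0.15 rad).
It fails at once if the soap is let go over the dish before it lies on the ribs (its middle more than 28 mm above the rib tops, or its broad face more than 0.2 rad off the slope) (contact force between the fingers and soap below 0.05 N and x of soap_mid in the frame of dish_ribs between -0.11 and 0.11 m and y of soap_mid in the frame of dish_ribs between -0.11 and 0.11 m and z of soap_mid in the frame of dish_ribs below 0.15 m and (z of soap_mid in the frame of dish_ribs above 0.028 m or angle between the z axis of soap and the z axis of dish_ribs, either way round above 0.2 rad)).
It fails at once if the lid slams: it falls shut faster than 5 rad/s (velocity of joint lid_a below -5 rad/s).
It fails at once if a thing standing around is moved by more than 40 mm (distance of any of softener, stain_jar, dose_cup, lint_screen, scrub_brush from where it was at the start of the episode above 0.04 m).
It also fails if it takes over 67 s, if anything falls off the work surface, if the arm or the gripper's body presses on something with over 40 N, if the wrist force passes 120 N, or if a joint passes its speed limit or range.

### The arm

A 7-joint arm with a two-finger parallel gripper is mounted at the origin on the work surface. World frame = base frame: x ahead of the robot, y to its left, z up, the work surface at z = 0. Lengths are in m, angles in rad, forces in N, time in s.
With the tool pointing down it reaches from about 0.4 to 0.85 m from the base axis. Payload 10.4 kg.
Tool frame: the origin (TCP) lies between the finger pads; the fingertips stand 22 mm ahead of it and the grasp point (between the pads) lies 3 mm ahead of it; z points along the fingers, y is the line along which they close (so a half turn about z gives the same grasp; the last joint's range is limited). The gripper opens to 85 mm and grips with 20 to 120 N. Pads are 22 mm wide; open, the fingers measure 114 mm over their backs; the gripper's body (76 mm by 85 mm) begins 54 mm behind the grasp point. The pads swing forward as they close: fully open they stand 13 mm farther back than shut.
Start: joints at [-1.309, 0.332, -0.065, 1.46, 0.022, 1.35, -0.088], TCP at [0.176, 0.6, 0.253] pointing down, gripper open.
Joint ranges: [-2.6, 2.6], [-0.5, 2.12], [-1.47, 1.34], [0.16, 2.42], [-1.27, 4.41], [0.06, 2.06], [-2.6, 2.6]. Speed limits (rad/s): [2.22, 2.22, 2.79, 2.79, 3.14, 3.14, 3.14].

### API

Orientations are given as a unit quaternion [x, y, z, w].
In Python, from workcell import manip, camera, ticket, boxes_of, outline_of gives the robot as it stands.
- The arm moves only by the tool carry_out, never from a script. Its argument "deltas" is a list of rows, each a list of 5 numbers: the shift along the tool's x, y, z as a fraction of full scale, then the turn about the tool's z as a fraction of full scale, then the opening, from -1 (shut) to 1 (fully open), so that 0 is half open. In form: [[tx, ty, tz, spin, gripper], ...]. A call has 1 to 20 rows; each row is the pose to reach, as a shift and turn from the pose commanded when the call began, along the tool's axes at that moment; what a row does not reach only later rows make up. Full scale, the value 1, is 150 mm for a shift and 30 degrees for a turn. A row lasts 1/8 s, in which the tool goes at most 62.5 mm and 10.7 degrees, less where a joint would pass 70% of its speed; a pose out of reach is approached as far as the arm can. A call with a number of a shift or a turn outside -1 to 1 is refused whole. A call with a gripper value outside its range is refused whole. The fingers move at their own pace and stop on an object; "force" is the grip in N (left out, the last holds). Time passes only in rows, so rows that repeat a pose let the fingers close. It gives the time, the measured TCP pose, the force, the opening and the grip force at its end, in the units of the state.
- manip.get_obs(): the state, without advancing time (a new reading comes with each control period).
- camera(name): name is "scene" or "top"; returns a dict with "img" (384x512x3 uint8, red, green, blue), "depth" (384x512 float32, m along the optical axis (not along the pixel's ray), 0 where there is no reading), "vertical_fov" (degrees; the focal length in pixels is half the picture's height over the tangent of half this angle, whatever the lens; pixels are square), "cx", "cy" (the principal point, pixels), "R" (3x3) and "t" (3): a world point X has camera coordinates R X + t. Camera axes: x right, y down, z forward; pixel columns grow to the right and rows downward; lengths in m; the calibration is good to about 2 mm. A picture is of the moment at which its call begins.
- ticket.hand_in(): hands the job in; it is judged then, once.
Trained networks look in a picture, given as the dict that the camera call returned (one of the last four; its "shot" number tells which), for a name from the list of things; names that differ only in an ending like _2 or _b are one class to them, and where a whole thing is asked for, a point or a joint stands for the part that bears it (a point fixed in the world has none). Each returns a list of dicts, best first, with "conf" (0 to 1); they miss things now and then, are a little off and sometimes report something else, mostly with a low value. They report only what shows in the picture. A call takes as long as a camera call. They do not tell look-alikes from the thing itself.
- boxes_of(query, picture): "position" ([x, y, z] in m, in world coordinates, good to about 4 mm: the middle of the surface that is visible of it).
- outline_of(query, picture): "region" (384x512 bool, what is visible of it).
The state is a dict: "clock": time; "joint_pos": joint angles; "joint_velocities": joint speeds; "tau": joint torques, N m; "position": TCP position; "ee_rot": TCP orientation; "ft_force": force on the tool from outside, world axes, zero at the start; "torque": the same for the moment, N m; "grip_width": opening from 0.0 (shut) to 1.0 (fully open); "grasp_force": force on a finger pad.
Only numpy, scipy, OpenCV 4.12 (cv2) and the standard library are available. Lean on these libraries where they do the work, as an engineer would, in place of code of your own. Each camera call takes 0.05 s, during which the arm holds its last target. There are 200 camera calls.

## Working session

There is one attempt and no reset: what is moved stays moved. The work goes in short steps, Python scripts to look and compute and a tool call to move; the robot and the scene stay as the last step left them, time stands still between calls to the robot, and variables do not carry over. Pictures are saved under pics/ and viewed, at most 10 in all, crops included, and the job is handed in when it is done.

Besides the shell and the picture viewer there is one more tool, called after ">>>" by a JSON object that holds its "name" and its "arguments", one argument or row to a line. carry_out: Moves the arm, as the interface text tells. Its arguments: {"type":"object","properties":{"deltas":{"type":"array","items":{"type":"array","items":{"type":"number"}}},"force":{"type":"number"}},"required":["deltas"]}

```bash
mkdir -p pics
cat > h.py <<'E'
import numpy as np,cv2
from workcell import manip,camera,ticket,boxes_of,outline_of
def pts(c):
    h,w=c["depth"].shape;f=h/2/np.tan(np.radians(c["vertical_fov"])/2)
    v,u=np.mgrid[:h,:w];d=c["depth"]
    P=np.stack([(u-c["cx"])/f*d,(v-c["cy"])/f*d,d],-1)
    return (P-c["t"])@c["R"]   # R^T(P-t)
def save(c,n,box=None,s=1):
    im=c["img"][:,:,::-1]
    if box: im=im[box[1]:box[3],box[0]:box[2]]
    cv2.imwrite("pics/"+n,cv2.resize(im,None,fx=s,fy=s,interpolation=cv2.INTER_CUBIC))
E
python3 - <<'E'
from h import *
o=manip.get_obs();print(o)
t=camera("top");s=camera("scene");save(t,"top.png",None,1.5);save(s,"scene.png",None,1.5)
print(t["R"],t["t"],s["R"],s["t"],t["vertical_fov"])
for c,n in((t,"top"),(s,"scene")):
  for q in("soap","dish_ribs","bin_a","grip_a","softener","stain_jar","dose_cup","lint_screen","scrub_brush"):
    print(n,q,[(np.round(b["position"],3).tolist(),round(b["conf"],2)) for b in boxes_of(q,c)][:6])
E
```

```text
{'clock': 0.0, 'joint_pos': array([-1.30859681,  0.33288344, -0.06469601,  1.46091949,  0.02162021,
        1.34992203, -0.08848927]), 'joint_velocities': array([ 5.67398852e-05,  1.56385294e-03,  1.16793728e-03, -1.16255772e-03,
        7.03431318e-04,  6.28274507e-04, -1.78385466e-04]), 'tau': array([-5.94479006e-04, -6.25446081e+01,  4.86305309e-02, -3.91602695e+01,
        1.61307055e-02,  9.89294291e-03, -7.49626196e-06]), 'position': array([0.17551937, 0.59949215, 0.25251912]), 'ee_rot': array([ 1.41903150e-01,  9.89880286e-01, -7.15701305e-04, -5.83586945e-05]), 'ft_force': array([ 0.18375553, -0.00360539, -1.04653615]), 'torque': array([ 0.07483856, -0.02749689,  0.00459745]), 'grasp_force': 0.0, 'grip_width': 1.001669999225657}
[[-0.02557234 -0.9993319  -0.02611139]
 [-0.99216697  0.02856649 -0.12160864]
 [ 0.1222733   0.02279705 -0.99223462]] [0.09191832 0.56777575 1.23953644] [[-0.78054474  0.62465893 -0.02347618]
 [ 0.34580891  0.40021153 -0.84867363]
 [-0.52073612 -0.670546   -0.52839563]] [ 0.41240124 -0.14779492  1.88204449] 46.220469173074015
top soap [([0.547, 0.038,
[... 904 characters left out ...]
[([0.566, 0.338, 0.054], 0.81), ([0.439, 0.284, 0.045], 0.51), ([0.553, -0.085, 0.072], 0.41), ([0.531, -0.215, 0.076], 0.3)]
scene bin_a [([0.555, -0.212, 0.08], 0.83), ([0.555, 0.045, 0.076], 0.82), ([0.552, -0.084, 0.072], 0.8), ([0.55, 0.188, 0.071], 0.78), ([0.526, 0.058, 0.061], 0.75)]
scene grip_a [([0.527, 0.048, 0.08], 0.86), ([0.523, 0.174, 0.08], 0.73), ([0.527, -0.083, 0.076], 0.71), ([0.528, -0.212, 0.081], 0.59)]
scene softener [([0.744, -0.107, 0.128], 0.71)]
scene stain_jar [([0.72, 0.22, 0.087], 0.7), ([0.747, -0.109, 0.127], 0.6)]
scene dose_cup [([0.44, 0.287, 0.048], 0.83)]
scene lint_screen [([0.372, -0.41, 0.008], 0.62)]
scene scrub_brush [([0.481, 0.514, 0.035], 0.79)]
```

View pics/top.png

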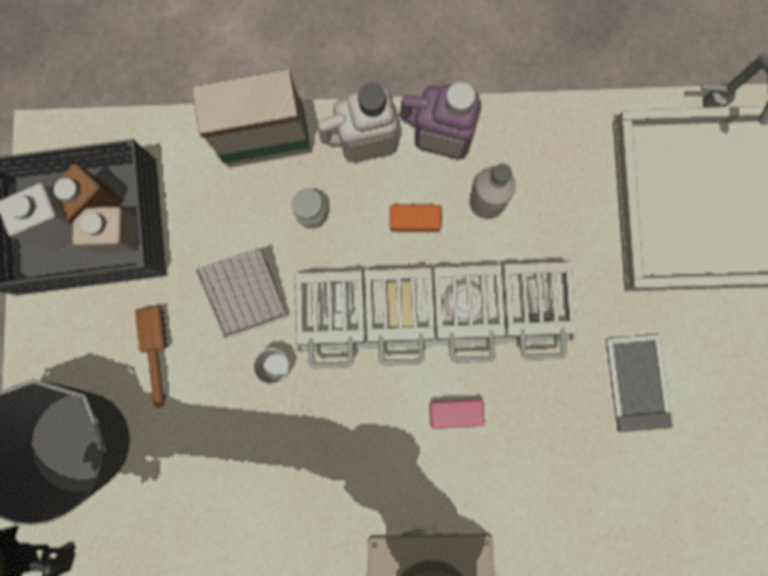

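View pics/scene.png

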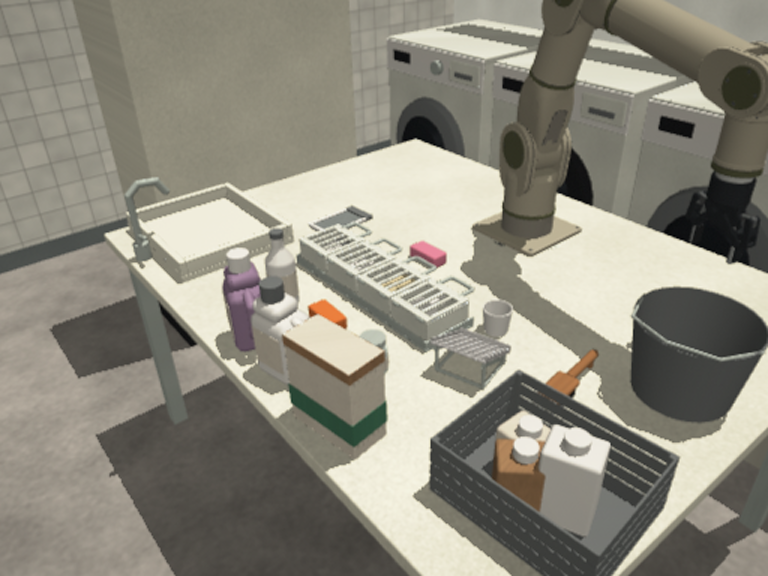

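Soap candidates in the top view (1.5x pixels) are the cream block in the second bin (400,303), the orange block (415,218) and the pink block (457,413). The other bins show the scoop (331,305), ball (465,300) and filter (540,297). Only the cream block at (400,303) fits the description, so I'll confirm it in a crop and measure.

Run:
```python
from h import *
t=camera("top");save(t,"crop.png",(190,165,395,245),3.8)
P=pts(t)
def minrect(m,n):
    q=P[m][:,:2].astype(np.float32);r=cv2.minAreaRect(q);print(n,np.round(r[0],4),np.round(r[1],4),round(r[2],2))
# dish
for o in outline_of("dish_ribs",t)[:1]:
    m=o["region"]&(t["depth"]>0);m=cv2.erode(m.astype(np.uint8),np.ones((5,5)))>0
    q=P[m];c=np.median(q,0);
    k=np.ones(len(q),bool)
    for _ in range(6):
        A=np.c_[q[:,:2],np.ones(len(q))];s=np.linalg.lstsq(A[k],q[k,2],rcond=None)[0];r=q[:,2]-A@s;k=abs(r)<.004
    g=np.hypot(*s[:2]);print("dish",o["conf"],"slope",np.degrees(np.arctan(g)),"up dir deg",np.degrees(np.arctan2(s[1],s[0])),"inl",k.mean(),"mean",q[k].mean(0),"zrange",np.percentile(q[k,2],[1,99]))
    minrect(o["region"]&(t["depth"]>0)&(P[...,2]>.02)&(P[...,2]<.12),"dishrect")
# bins: whole row region z .05-.09
row=(P[...,2]>.058)&(P[...,2]<.085)&(abs(P[...,0]-.54)<.13)&(P[...,1]<.245)&(P[...,1]>-.3)
row=cv2.morphologyEx(row.astype(np.uint8),cv2.MORPH_OPEN,np.ones((2,2)))>0
minrect(row,"row incl handles")
minrect(row&(P[...,0]>.49),"row noh")
v,u=np.where(row);print(u.min(),u.max(),v.min(),v.max())
for yc in (.173,.043,-.083,-.211):
    m=row&(abs(P[...,1]-yc)<.03)&(P[...,0]<.475);q=P[m]; print(yc,"bar",np.round(q.mean(0),4),np.round(q.min(0),3),np.round(q.max(0),3),len(q))
# soap colour
im=t["img"].astype(int);m=(im[...,0]-im[...,2]>45)&(abs(P[...,0]-.54)<.07)&(abs(P[...,1]-.04)<.06)&(t["depth"]>0)
minrect(m,"soap");print(np.median(P[m],0),np.percentile(P[m],[10,90],axis=0))
```

```text
dish 0.55 slope 24.711144056100228 up dir deg 17.24213456304035 inl 0.7748387096774193 mean [0.57004108 0.33681008 0.05403372] zrange [0.0261061  0.08177797]
dishrect [0.5692 0.3359] [0.1347 0.1242] 17.15
row incl handles [ 0.5141 -0.0305] [0.1969 0.5356] 1.1
row noh [ 0.5496 -0.0341] [0.1262 0.5272] 0.98
198 384 174 245
0.173 bar [0.4462 0.1773 0.0583] [ 0.426  0.143 -0.007] [0.475 0.203 0.082] 147
0.043 bar [0.4406 0.0453 0.2307] [ 0.414  0.013 -0.004] [0.475 0.073 1.301] 140
-0.083 bar [ 0.4392 -0.0797  0.0538] [ 0.43  -0.113 -0.007] [ 0.474 -0.053  0.083] 97
-0.211 bar [ 0.4397 -0.209   0.0559] [ 0.43  -0.241 -0.005] [ 0.473 -0.181  0.085] 95
soap [0.5412 0.0421] [0.0391 0.0791] 88.36
[0.54358566 0.03430045 0.05721497] [[0.51061165 0.02439673 0.05415413]
 [0.57242648 0.05867027 0.06072173]]
```

View pics/crop.png

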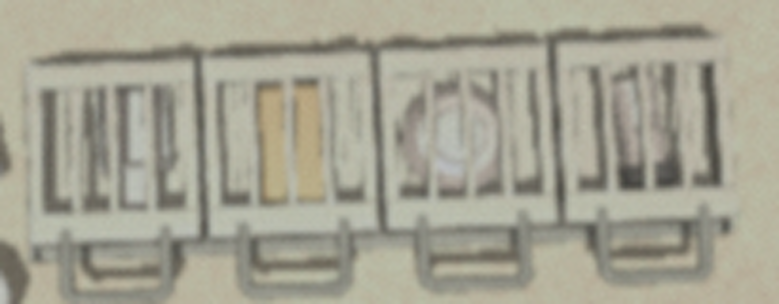

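The crop confirms it: the cream block is in the second bin from the left, at crop pixel (290,140). That bin's handle bar is at about crop (293,290). I'll locate the bar by ray casting.

```bash
cat >> h.py <<'E'
def ray(c,u,v,z):
    f=c["depth"].shape[0]/2/np.tan(np.radians(c["vertical_fov"])/2)
    d=c["R"].T@np.array([(u-c["cx"])/f,(v-c["cy"])/f,1]);o=-c["R"].T@c["t"];return o+d*(z-o[2])/d[2]
E
python3 - <<'E'
from h import *
t=camera("top");P=pts(t)
g=t["img"].mean(2)
print(np.round(g[228:250,258:278].mean(1)))
print(np.round(g[238:243,245:292].mean(0)))
for u,v in((250.5,241),(267.5,241),(284,241)): print(ray(t,u,v,.0735))
# lid frame corners of bin2 in crop px
for cu,cv in((207,232),(377,228),(372,45),(207,50),(35,232),(720,215),(715,36)): print(cu,ray(t,cu/3.8+190-.4,cv/3.8+165-.4,.0735)[:2].round(4))
m=(abs(P[...,0]-.5)<.008)&(abs(P[...,1]-.04)<.05);print("lid z",np.median(P[m][:,2]))
m=(abs(P[...,0]-.38)<.02)&(abs(P[...,1]-.1)<.05);print("table z",np.median(P[m][:,2]))
s=camera("scene");Q=pts(s)
m=(abs(Q[...,0]-.5)<.008)&(abs(Q[...,1]-.04)<.05);print("lid z",np.median(Q[m][:,2]))
for c,X in((t,P),(s,Q)):
  m=(X[...,2]>.06)&(X[...,2]<.09)&(abs(X[...,1]-.043)<.028)&(X[...,0]<.465)&(X[...,0]>.40);print("bar",X[m].mean(0).round(4),m.sum())
E
```

```text
[136. 146. 153. 159. 153. 130. 109. 117. 148. 171. 169. 147. 134. 141.
 149. 159. 172. 178. 177. 178. 177. 176.]
[175. 174. 175. 173. 175. 175. 171. 160. 148. 144. 138. 136. 145. 146.
 148. 147. 150. 150. 149. 148. 149. 149. 149. 149. 148. 148. 147. 148.
 149. 150. 148. 144. 143. 139. 138. 144. 150. 158. 171. 177. 178. 177.
 176. 177. 176. 176. 176.]
[0.43410352 0.08727662 0.0735    ]
[0.43290463 0.04115265 0.0735    ]
[ 0.43174325 -0.00352831  0.0735    ]
207 [0.4762 0.1038]
377 [ 0.4758 -0.0181]
372 [ 0.6084 -0.0191]
207 [0.6083 0.1007]
35 [0.4795 0.2276]
720 [ 0.4784 -0.2625]
715 [ 0.6076 -0.2666]
lid z 0.06132777142955628
table z -0.0009634971066290218
lid z 0.07459818954635039
bar [0.4341 0.0416 0.0767] 81
bar [0.4375 0.0419 0.0765] 30
```

```bash
cat >> h.py <<'E'
from scipy.spatial.transform import Rotation as Ro
def go(x,y,z,yaw=None,pose=None):
    """deltas (fractions) from current pose to world TCP xyz and tool-y heading yaw (deg)"""
    o=manip.get_obs();R=Ro.from_quat(o["ee_rot"]).as_matrix();p=o["position"]
    d=R.T@(np.array([x,y,z])-p)/.15
    h=np.degrees(np.arctan2(R[1,1],R[0,1]))
    s=0 if yaw is None else (h-yaw)/30
    print("t",round(o["clock"],2),"p",p.round(4),"head",round(h,2),"delta",d.round(3),"spin",round(s,3),"F",o["ft_force"].round(1),"grip",round(o["grip_width"],3),round(o["grasp_force"],1),"tilt",R[2,2].round(4),"q7",o["joint_pos"][6].round(2))
E
python3 - <<'E'
from h import *
t=camera("top");P=pts(t)
m=(P[...,1]>.45)&(P[...,2]>.08)&(t["depth"]>0)&(P[...,0]<.42)
print(P[m].min(0),P[m].max(0),m.sum())
go(.436,.042,.25,1)
E
```

```text
[0.14301942 0.52441664 0.08001012] [0.41985166 0.76370601 0.42871745] 3516
t 1.25 p [0.1756 0.5998 0.2533] head 73.68 delta [-2.711 -3.081  0.022] spin 2.423 F [-0.1 -0.7  0.1] grip 1.001 0.0 tilt -1.0 q7 -0.09
```

>>> {"name": "carry_out", "arguments": {
  "deltas": [
    [-0.13,-0.45,-0.2,0.3,0.5],
    [-0.26,-0.9,-0.3,0.6,0.5],
    [-0.26,-0.9,-0.3,1,0.5],
    [-0.26,-0.9,-0.3,1,0.5]
  ],
  "force": 30
}}

```text
clock: 1.75
position: [0.1755, 0.4585, 0.2996]
ee_rot: [0.395, 0.919, 0.001, -0.0]
ft_force: [-0.3, -0.1, 0.1]
grip_width: 0.749
grasp_force: 0.0
```

```bash
python3 -c "
from h import *
go(.27,.34,.3,14)"
```

```text
t 1.75 p [0.1755 0.4585 0.2996] head 43.52 delta [-1.007 -0.087 -0.004] spin 0.984 F [-0.3 -0.1  0.1] grip 0.749 0.0 tilt -1.0 q7 -0.54
```

>>> {"name": "carry_out", "arguments": {
  "deltas": [
    [-0.35,-0.03,0,0.35,0.5],
    [-0.7,-0.06,0,0.7,0.5],
    [-1,-0.08,0,1,0.5],
    [-1,-0.08,0,1,0.5]
  ]
}}

```text
clock: 2.25
position: [0.2723, 0.341, 0.2983]
ee_rot: [0.62, 0.785, 0.0, 0.0]
ft_force: [-0.8, 0.3, -0.3]
grip_width: 0.745
grasp_force: 0.0
```

```bash
python3 -c "
from h import *
go(.436,.042,.2,1)
go(.353,.191,.2,1)"
```

```text
t 2.25 p [0.2723 0.341  0.2983] head 13.43 delta [-2.192  0.598  0.656] spin 0.414 F [-0.8  0.3 -0.3] grip 0.745 0.0 tilt -1.0 q7 -0.78
t 2.25 p [0.2723 0.341  0.2983] head 13.43 delta [-1.098  0.291  0.656] spin 0.414 F [-0.8  0.3 -0.3] grip 0.745 0.0 tilt -1.0 q7 -0.78
```

>>> {"name": "carry_out", "arguments": {
  "deltas": [
    [-0.33,0.1,0.1,0.2,0.5],
    [-0.66,0.2,0.3,0.41,0.5],
    [-1,0.28,0.5,0.41,0.5],
    [-1,0.28,0.5,0.41,0.5]
  ]
}}

```text
clock: 2.75
position: [0.3467, 0.2043, 0.2213]
ee_rot: [0.699, 0.715, -0.002, 0.0]
ft_force: [-0.7, 0.4, 0.7]
grip_width: 0.75
grasp_force: 0.0
```

```bash
python3 -c "
from h import *
go(.436,.042,.14,1)"
```

```text
t 2.75 p [0.3467 0.2043 0.2213] head 1.31 delta [-1.094  0.572  0.544] spin 0.01 F [-0.7  0.4  0.7] grip 0.75 0.0 tilt -1.0 q7 -0.67
```

>>> {"name": "carry_out", "arguments": {
  "deltas": [
    [-0.33,0.2,0.1,0.01,-0.3],
    [-0.66,0.4,0.3,0.01,-0.3],
    [-1,0.57,0.4,0.01,-0.3],
    [-1,0.57,0.4,0.01,-0.3],
    [-1,0.57,0.4,0.01,-0.3]
  ]
}}

```text
clock: 3.38
position: [0.4357, 0.0606, 0.1635]
ee_rot: [0.699, 0.715, -0.0, 0.0]
ft_force: [-0.2, 1.0, 0.2]
grip_width: 0.351
grasp_force: 0.0
```

Run:
```python
from h import *
go(.436,.042,.0765,1)
s=camera("scene");save(s,"s1.png",(180,60,400,225),3.6)
```

```text
t 3.38 p [0.4357 0.0606 0.1635] head 1.26 delta [-0.124 -0.001  0.58 ] spin 0.009 F [-0.2  1.   0.2] grip 0.351 0.0 tilt -1.0 q7 -0.23
```

View pics/s1.png

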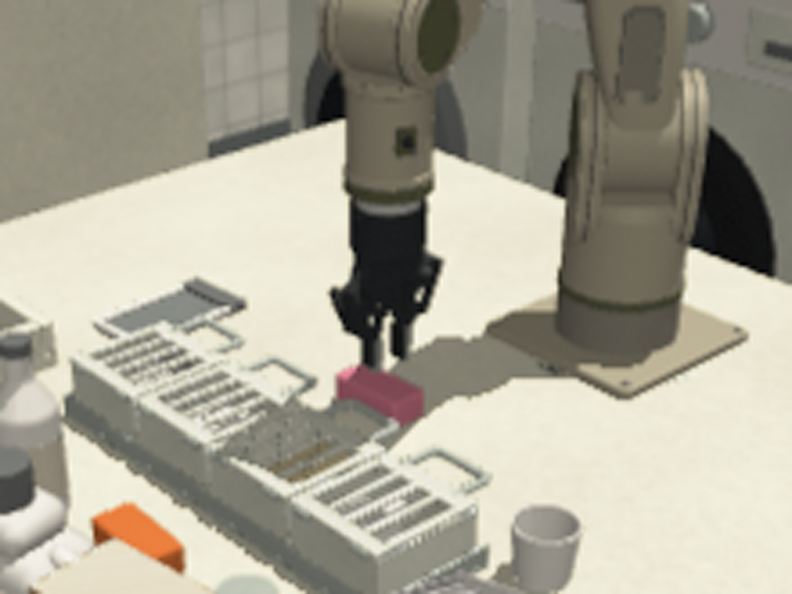

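The gripper is straight above the handle of the soap's bin (handle at crop (360,420), fingertips at (388,360)). I'll descend and close on the bar.

>>> {"name": "carry_out", "arguments": {
  "deltas": [
    [-0.12,0,0.2,0,-0.3],
    [-0.12,0,0.4,0,-0.3],
    [-0.12,0,0.58,0,-0.3],
    [-0.12,0,0.58,0,-0.3],
    [-0.12,0,0.58,0,-0.3],
    [-0.12,0,0.58,0,-0.6],
    [-0.12,0,0.58,0,-1],
    [-0.12,0,0.58,0,-1],
    [-0.12,0,0.58,0,-1],
    [-0.12,0,0.58,0,-1]
  ],
  "force": 30
}}

```text
clock: 4.68
position: [0.435, 0.0414, 0.0771]
ee_rot: [0.7, 0.714, -0.0, -0.001]
ft_force: [-8.9, 1.1, 13.1]
grip_width: 0.105
grasp_force: 29.4
```

Run:
```python
from h import *
go(.436,.042,.0765,1)
o=manip.get_obs()["position"]
# arc, r=.17 (bar pivot approx TCP+3mm down)
for a in np.arange(.1,1.75,.1):
    print(round(a,2),"ty",round(.17*(1-np.cos(a))/.15,3),"tz",round(-.17*np.sin(a)/.15,3))
```

```text
t 4.67 p [0.435  0.0414 0.0771] head 1.09 delta [0.004 0.007 0.004] spin 0.003 F [-8.9  1.1 13.1] grip 0.105 29.4 tilt -1.0 q7 -0.09
0.1 ty 0.006 tz -0.113
0.2 ty 0.023 tz -0.225
0.3 ty 0.051 tz -0.335
0.4 ty 0.089 tz -0.441
0.5 ty 0.139 tz -0.543
0.6 ty 0.198 tz -0.64
0.7 ty 0.267 tz -0.73
0.8 ty 0.344 tz -0.813
0.9 ty 0.429 tz -0.888
1.0 ty 0.521 tz -0.954
1.1 ty 0.619 tz -1.01
1.2 ty 0.723 tz -1.056
1.3 ty 0.83 tz -1.092
1.4 ty 0.941 tz -1.117
1.5 ty 1.053 tz -1.13
1.6 ty 1.166 tz -1.133
1.7 ty 1.279 tz -1.124
```

Gripped: the opening is 9 mm on the bar. Now the arc.

>>> {"name": "carry_out", "arguments": {
  "deltas": [
    [0,0.005,-0.11,0,-1],
    [0,0.02,-0.225,0,-1],
    [0,0.05,-0.335,0,-1],
    [0,0.09,-0.44,0,-1],
    [0,0.14,-0.54,0,-1],
    [0,0.2,-0.64,0,-1],
    [0,0.265,-0.73,0,-1],
    [0,0.345,-0.81,0,-1],
    [0,0.43,-0.89,0,-1],
    [0,0.43,-0.89,0,-1]
  ]
}}

```text
clock: 5.92
position: [0.5008, 0.0422, 0.2117]
ee_rot: [0.7, 0.714, 0.0, -0.0]
ft_force: [-11.4, 0.5, 12.4]
grip_width: 0.103
grasp_force: 30.9
```

Run:
```python
from h import *
o=manip.get_obs()["position"];s=np.array([.435,.0414,.0771])
go(*o,1)
for a in np.arange(.9,1.75,.1):
    tgt=s+[.17*(1-np.cos(a)),0,.17*np.sin(a)];print(round(a,2),((tgt-o)/.15).round(3))
```

```text
t 5.92 p [0.5008 0.0422 0.2117] head 1.08 delta [0. 0. 0.] spin 0.003 F [-11.4   0.5  12.4] grip 0.103 30.9 tilt -1.0 q7 -0.1
0.9 [-0.01  -0.006 -0.01 ]
1.0 [ 0.082 -0.006  0.056]
1.1 [ 0.18  -0.006  0.112]
1.2 [ 0.284 -0.006  0.159]
1.3 [ 0.391 -0.006  0.194]
1.4 [ 0.502 -0.006  0.219]
1.5 [ 0.614 -0.006  0.233]
1.6 [ 0.728 -0.006  0.235]
1.7 [ 0.841 -0.006  0.226]
```

>>> {"name": "carry_out", "arguments": {
  "deltas": [
    [0,0.09,-0.06,0,-1],
    [0,0.19,-0.12,0,-1],
    [0,0.29,-0.165,0,-1],
    [0,0.4,-0.2,0,-1],
    [0,0.51,-0.225,0,-1],
    [0,0.62,-0.24,0,-1],
    [0,0.735,-0.24,0,-1],
    [0,0.85,-0.23,0,-1],
    [0,0.9,-0.22,0,-1],
    [0,0.9,-0.22,0,-1]
  ]
}}

```text
clock: 7.18
position: [0.6361, 0.0441, 0.2436]
ee_rot: [0.701, 0.714, 0.0, 0.001]
ft_force: [0.6, -1.5, 4.9]
grip_width: 0.102
grasp_force: 30.9
```

Run:
```python
from h import *
go(.6353,.042,.244,1)
```

```text
t 7.17 p [0.6361 0.0441 0.2436] head 1.05 delta [-0.014 -0.006 -0.003] spin 0.002 F [ 0.6 -1.5  4.9] grip 0.102 30.9 tilt -1.0 q7 0.06
```

>>> {"name": "carry_out", "arguments": {
  "deltas": [
    [0,0,0,0,-0.6],
    [0,0.05,0,0,-0.2],
    [0,0.07,0,0,-0.2],
    [0,0.07,0,0,-0.2],
    [0,0.07,-0.2,0,-0.2],
    [0,0.07,-0.4,0,0],
    [0,0.07,-0.6,0,0],
    [0,-0.3,-0.7,0.3,0.4],
    [0,-0.6,-0.7,0.7,0.5],
    [0,-0.6,-0.7,1,0.5],
    [0,-0.6,-0.7,1,0.5]
  ]
}}

```text
clock: 8.55
position: [0.5449, 0.0432, 0.3481]
ee_rot: [0.861, 0.509, 0.0, -0.0]
ft_force: [-0.0, -0.2, 0.4]
grip_width: 0.748
grasp_force: 0.0
```

Run:
```python
from h import *
t=camera("top");P=pts(t);save(t,"t2.png",(190,130,340,250),5)
im=t["img"].astype(int);z=P[...,2]
m=(im[...,0]-im[...,2]>40)&(abs(P[...,0]-.54)<.08)&(abs(P[...,1]-.04)<.06)&(t["depth"]>0)&(z<.075)
q=P[m][:,:2].astype(np.float32);r=cv2.minAreaRect(q);print(r,m.sum(),np.median(P[m],0))
mm=(z>.05)&(z<.065)&m;q=P[mm][:,:2].astype(np.float32);print(cv2.minAreaRect(q),mm.sum())
b=z[(abs(P[...,0]-.64)<.02)&(abs(P[...,1]-.04)<.02)];print("lid top z",np.percentile(b,[50,95]))
go(.54,.042,.28,-90)
```

```text
((0.0, 0.0), (0.0, 0.0), 0.0) 0 [nan nan nan]
((0.0, 0.0), (0.0, 0.0), 0.0) 0
  return _methods._mean(a, axis=axis, dtype=dtype,
  ret = um.true_divide(
Traceback (most recent call last):
IndexError: index -1 is out of bounds for axis 0 with size 0
```

View pics/t2.png

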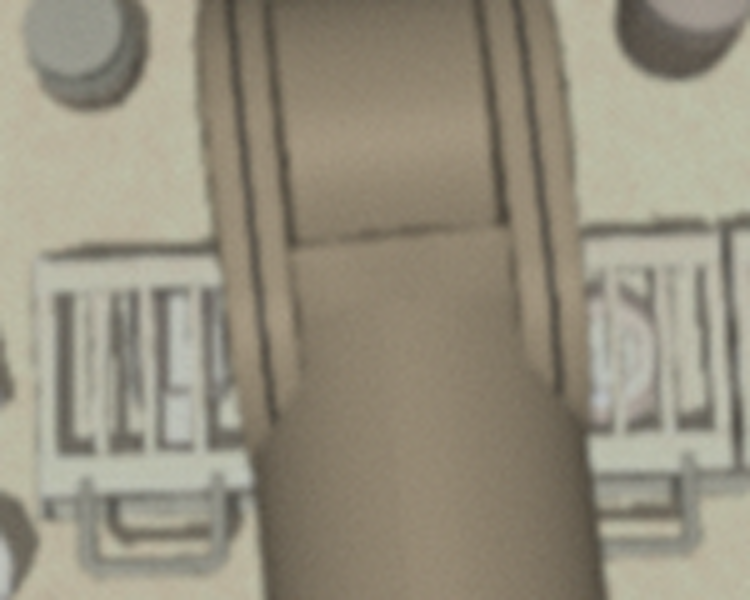

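The arm hides the bin in the top view. I'll step aside to the left while turning and then look.

Run:
```python
from h import *
go(.46,.17,.34,-60)
s=camera("scene");P=pts(s);z=P[...,2]
m=(abs(P[...,0]-.64)<.05)&(abs(P[...,1]-.04)<.05)&(z>.1)&(z<.26);print(m.sum(),np.percentile(P[m],[2,50,98],axis=0).round(3))
```

```text
t 8.6 p [0.5453 0.0431 0.3479] head -28.66 delta [ 0.469 -0.904  0.053] spin 1.045 F [ 0.1 -0.1 -0.8] grip 0.75 0.0 tilt -1.0 q7 -0.58
346 [[ 0.615 -0.008  0.104]
 [ 0.635  0.046  0.18 ]
 [ 0.651  0.086  0.24 ]]
```

>>> {"name": "carry_out", "arguments": {
  "deltas": [
    [0.15,-0.3,0,0.3,0.3],
    [0.3,-0.6,0,0.6,0.3],
    [0.47,-0.9,0,1,0.3],
    [0.47,-0.9,0,1,0.3],
    [0.47,-0.9,0,1,0.3]
  ]
}}

```text
clock: 9.28
position: [0.4612, 0.1704, 0.3477]
ee_rot: [0.963, 0.27, -0.0, 0.0]
ft_force: [0.3, -0.4, -0.1]
grip_width: 0.653
grasp_force: 0.0
```

Run:
```python
from h import *
t=camera("top");P=pts(t);save(t,"t3.png",(190,130,340,250),5)
im=t["img"].astype(int);z=P[...,2]
m=(im[...,0]-im[...,2]>35)&(abs(P[...,0]-.54)<.08)&(abs(P[...,1]-.04)<.06)&(z<.075)&(z>.03)
q=P[m].astype(np.float32);print(cv2.minAreaRect(q[:,:2]) if len(q) else 0,m.sum(),np.median(q,0))
print([(b["position"],b["conf"]) for b in boxes_of("soap",t)])
go(.54,.042,.28,-89)
```

```text
Traceback (most recent call last):
cv2.error: OpenCV(4.12.0) /io/opencv/modules/imgproc/src/convhull.cpp:143: error: (-215:Assertion failed) total >= 0 && (depth == CV_32F || depth == CV_32S) in function 'convexHull'
```

View pics/t3.png

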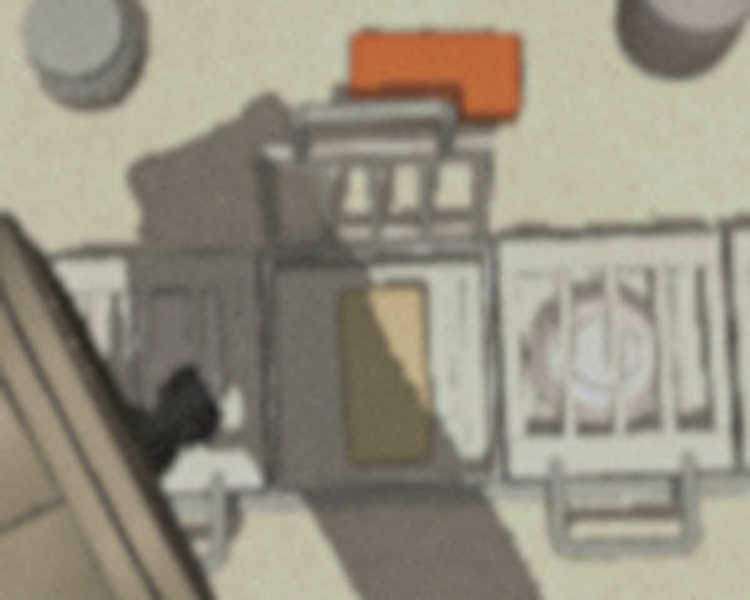

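The lid is open and the bar is fully visible in the bin. Its corners in the crop are about (343,285), (428,281), (430,460) and (348,465).

Run:
```python
from h import *
t=camera("top")
X=[ray(t,190+(a+.5)/5-.5,130+(b+.5)/5-.5,.058)[:2] for a,b in((343,285),(428,281),(430,461),(348,465))]
X=np.array(X);c=X.mean(0);print(X.round(4),c)
l=(X[0]+X[1]-X[2]-X[3])/2;print("len",np.linalg.norm(l),"yaw",np.degrees(np.arctan2(l[1],l[0])),"wid",np.linalg.norm(X[0]-X[1]))
print([ray(t,190+a/5,130+b/5,.0735)[:2].round(4) for a,b in((372,112),(270,487),(490,480),(490,245),(265,250))])
go(c[0],c[1],.2,-89)
```

```text
[[0.5846 0.0626]
 [0.5855 0.0151]
 [0.4852 0.0172]
 [0.4843 0.0625]] [0.53490947 0.03934829]
len 0.10033671576483318 yaw -0.565553411140072 wid 0.047431200044997214
[array([0.6779, 0.0426]), array([0.4714, 0.1041]), array([ 0.472 , -0.0158]), array([ 0.6012, -0.0203]), array([0.6021, 0.1038])]
t 9.38 p [0.4618 0.1691 0.3477] head -58.82 delta [-0.03   0.992  0.985] spin 1.006 F [-0.1 -0.2  0.3] grip 0.648 0.0 tilt -1.0 q7 -1.48
```

>>> {"name": "carry_out", "arguments": {
  "deltas": [
    [0,0.3,0,0.3,0.5],
    [0,0.6,0,0.6,0.5],
    [-0.02,0.9,0.3,1,0.5],
    [-0.03,0.99,0.6,1,0.5],
    [-0.03,0.99,0.9,1,0.5],
    [-0.03,0.99,0.98,1,0.5],
    [-0.03,0.99,0.98,1,0.5]
  ]
}}

```text
clock: 10.25
position: [0.5342, 0.04, 0.2013]
ee_rot: [1.0, 0.01, -0.0, 0.0]
ft_force: [0.5, -1.6, 0.1]
grip_width: 0.747
grasp_force: 0.0
```

Run:
```python
from h import *
go(.535,.0395,.049,-90)
```

```text
t 10.25 p [0.5342 0.04   0.2013] head -88.9 delta [0.005 0.003 1.015] spin 0.037 F [ 0.5 -1.6  0.1] grip 0.747 0.0 tilt -1.0 q7 -1.58
```

>>> {"name": "carry_out", "arguments": {
  "deltas": [
    [0,0,0.25,0.04,0.5],
    [0,0,0.5,0.04,0.5],
    [0,0,0.7,0.04,0.5],
    [0,0,0.85,0.04,0.5],
    [0,0,0.95,0.04,0.5],
    [0,0,1,0.04,0.5],
    [0,0,1,0.04,0.5]
  ],
  "force": 30
}}

```text
clock: 11.12
position: [0.5344, 0.0405, 0.0512]
ee_rot: [1.0, -0.001, 0.0, -0.0]
ft_force: [-0.5, -0.0, -0.8]
grip_width: 0.752
grasp_force: 0.0
```

Run:
```python
from h import *
go(.535,.0395,.049,-90)
```

```text
t 11.12 p [0.5344 0.0405 0.0512] head -90.11 delta [0.004 0.007 0.015] spin -0.004 F [-0.5 -0.  -0.8] grip 0.752 0.0 tilt -1.0 q7 -1.46
```

>>> {"name": "carry_out", "arguments": {
  "deltas": [
    [0,0,0.013,0,0],
    [0,0,0.013,0,-0.5],
    [0,0,0.013,0,-0.5],
    [0,0,0.013,0,-0.5],
    [0,0,0.013,0,-0.5],
    [0,0,-0.1,0,-0.5],
    [0,0,-0.2,0,-0.5],
    [0,0,-0.2,0,-0.5]
  ],
  "force": 30
}}

```text
clock: 12.12
position: [0.535, 0.0407, 0.0825]
ee_rot: [1.0, -0.001, 0.001, -0.001]
ft_force: [0.9, 0.8, -1.1]
grip_width: 0.58
grasp_force: 32.4
```

Run:
```python
from h import *
go(.535,.0395,.049,-90)
```

```text
t 12.12 p [0.535  0.0407 0.0825] head -90.11 delta [-0.     0.008  0.223] spin -0.004 F [ 0.9  0.8 -1.1] grip 0.58 32.4 tilt -1.0 q7 -1.49
```

Soap is held and lifted clear (opening 49 mm). Next I'll refine the dish pose from its corners.

Run:
```python
from h import *
t=camera("top");save(t,"d.png",(120,155,205,230),8)
P=pts(t);z=P[...,2]
m=(np.hypot(P[...,0]-.57,P[...,1]-.337)<.05);q=P[m];A=np.c_[q[:,:2]-[.57,.337],np.ones(len(q))]
s=np.linalg.lstsq(A,q[:,2],rcond=None)[0]
r=q[:,2]-A@s;k=abs(r)<.006;s=np.linalg.lstsq(A[k],q[k,2],rcond=None)[0];print(s,np.degrees(np.arctan2(s[1],s[0])),np.std(r))
go(.57,.337,.25,-73)
```

```text
[0.44289099 0.14330899 0.05415269] 17.930347185505077 0.00332482291195124
t 12.18 p [0.5344 0.0407 0.0816] head -90.1 delta [ 0.236 -1.977 -1.121] spin -0.57 F [-0.1  0.  -1.8] grip 0.583 32.4 tilt -1.0 q7 -1.49
```

View pics/d.png

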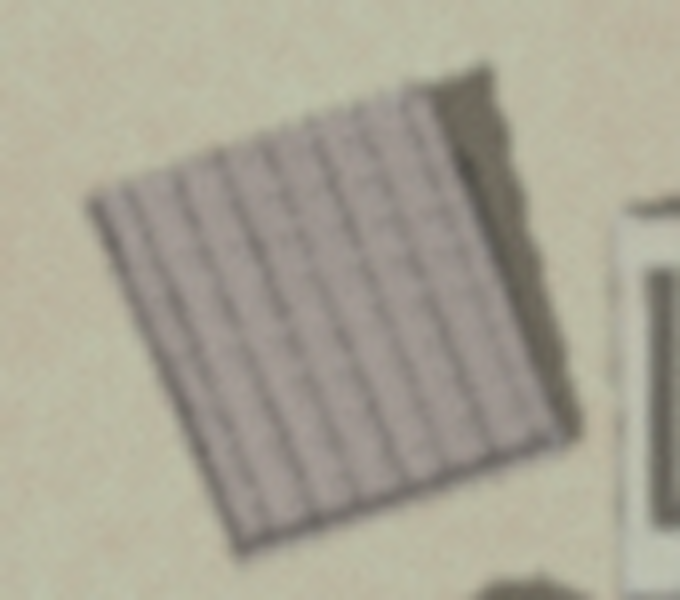

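Run:
```python
from h import *
t=camera("top")
C=lambda a,b,z:ray(t,120+(a+.5)/8-.5,155+(b+.5)/8-.5,z)[:2]
HL,HR,LR,LL=C(90,200,.0876),C(430,85,.0876),C(565,440,.036),C(240,555,.036)
print(HL,HR,LR,LL);c=(HL+HR+LR+LL)/4;print("c",c)
u=(HL+HR-LL-LR)/2;print(np.linalg.norm(u),np.degrees(np.arctan2(u[1],u[0])))
w=(HL-HR+LL-LR)/2;print(np.linalg.norm(w),np.degrees(np.arctan2(w[1],w[0]))-90)
go(.535,.04,.25,-73)
```

```text
[0.61030359 0.41169144] [0.64685413 0.29418308] [0.52766708 0.25714451] [0.49010004 0.37278349]
c [0.56873121 0.33395063]
0.12557441533217537 17.601598020040704
0.1223224224929408 17.635469210075883
t 12.22 p [0.534  0.0407 0.081 ] head -90.1 delta [ 0.007  0.004 -1.127] spin -0.57 F [ 0.3  0.2 -1.4] grip 0.583 32.4 tilt -1.0 q7 -1.49
```

>>> {"name": "carry_out", "arguments": {
  "deltas": [
    [0,0,-0.3,0,-0.5],
    [0,0,-0.6,0,-0.5],
    [0,-0.1,-0.9,-0.1,-0.5],
    [0,-0.3,-1,-0.25,-0.5],
    [0.05,-0.6,-1,-0.4,-0.5],
    [0.1,-0.9,-1,-0.57,-0.5],
    [0.1,-1,-1,-0.57,-0.5],
    [0.1,-1,-1,-0.57,-0.5]
  ]
}}

```text
clock: 13.22
position: [0.5484, 0.1917, 0.2294]
ee_rot: [0.989, 0.149, -0.001, 0.001]
ft_force: [0.5, -0.3, -2.6]
grip_width: 0.581
grasp_force: 32.4
```

Run:
```python
from h import *
go(.57,.337,.2,-73)
```

```text
t 13.22 p [0.5484 0.1917 0.2294] head -72.88 delta [ 0.423 -0.884  0.194] spin 0.004 F [ 0.5 -0.3 -2.6] grip 0.581 32.4 tilt -1.0 q7 -1.54
```

Run:
```python
from h import *
go(.5568,.3302,.13,-72.4)
```

```text
t 13.22 p [0.5484 0.1917 0.2294] head -72.88 delta [ 0.327 -0.867  0.661] spin -0.016 F [ 0.5 -0.3 -2.6] grip 0.581 32.4 tilt -1.0 q7 -1.54
```

>>> {"name": "carry_out", "arguments": {
  "deltas": [
    [0.11,-0.3,0,-0.02,-0.5],
    [0.22,-0.6,0,-0.02,-0.5],
    [0.32,-0.86,0.1,-0.02,-0.5],
    [0.327,-0.867,0.3,-0.02,-0.5],
    [0.327,-0.867,0.5,-0.02,-0.5],
    [0.327,-0.867,0.65,-0.02,-0.5],
    [0.327,-0.867,0.66,-0.02,-0.5],
    [0.327,-0.867,0.66,-0.02,-0.5]
  ],
  "force": 25
}}

```text
clock: 14.22
position: [0.5588, 0.3283, 0.1327]
ee_rot: [0.988, 0.152, 0.0, -0.0]
ft_force: [0.9, 0.4, -1.4]
grip_width: 0.584
grasp_force: 32.4
```

```bash
cat >> h.py <<'E'
def soaptilt():
    """fit soap side/top points near gripper in scene view"""
    s=camera("scene");Q=pts(s);im=s["img"].astype(int)
    u=np.array([np.cos(np.radians(17.6)),np.sin(np.radians(17.6))]);c=np.array([.5687,.334])
    a=(Q[...,:2]-c)@u;b=(Q[...,:2]-c)@np.array([-u[1],u[0]])
    m=(im[...,0]-im[...,2]>30)&(abs(a)<.09)&(abs(b)<.06)&(Q[...,2]>.03)&(Q[...,2]<.2)&(s["depth"]>0)
    print("soap px",m.sum())
    A=a[m];z=Q[...,2][m]
    for lo in np.arange(-.07,.07,.02):
        k=(A>=lo)&(A<lo+.02)
        if k.sum()>2: print(round(lo+.01,3),"z",np.percentile(z[k],[5,95]).round(3),k.sum())
    return s
E
python3 - <<'E'
from h import *
go(.5568,.3302,.105,-72.4)
soaptilt()
E
```

```text
t 14.22 p [0.5588 0.3283 0.1327] head -72.49 delta [-0.009 -0.016  0.185] spin -0.003 F [ 0.9  0.4 -1.4] grip 0.584 32.4 tilt -1.0 q7 -1.65
soap px 367
-0.06 z [0.139 0.14 ] 3
-0.04 z [0.138 0.143] 24
-0.02 z [0.139 0.144] 42
0.0 z [0.128 0.143] 60
0.02 z [0.119 0.143] 73
0.04 z [0.111 0.141] 165
```

Soap is level, with its top at z≈0.141 as expected. Lowering slowly to first contact and on.

>>> {"name": "carry_out", "arguments": {
  "deltas": [
    [0,-0.01,0.06,0,-0.5],
    [0,-0.01,0.12,0,-0.5],
    [0,-0.01,0.17,0,-0.5],
    [0,-0.01,0.2,0,-0.5],
    [0,-0.01,0.23,0,-0.5],
    [0,-0.01,0.25,0,-0.5],
    [0,-0.01,0.25,0,-0.5]
  ],
  "force": 20
}}

```text
clock: 15.15
position: [0.5563, 0.3308, 0.0941]
ee_rot: [0.988, 0.153, -0.002, -0.0]
ft_force: [-8.2, -1.5, 4.4]
grip_width: 0.581
grasp_force: 24.0
```

Run:
```python
from h import *
go(.5568,.3302,.0815,-72.4)
soaptilt()
```

```text
t 15.15 p [0.5563 0.3308 0.0941] head -72.37 delta [0.002 0.005 0.084] spin 0.001 F [-8.2 -1.5  4.4] grip 0.581 24.0 tilt -1.0 q7 -1.64
soap px 321
-0.06 z [0.096 0.098] 4
-0.04 z [0.097 0.101] 22
-0.02 z [0.1   0.105] 34
0.0 z [0.085 0.108] 44
0.02 z [0.086 0.111] 69
0.04 z [0.079 0.11 ] 148
```

The bar is tilting with the slope as planned (about 0.2 rad so far). Continuing.

>>> {"name": "carry_out", "arguments": {
  "deltas": [
    [0,0,0.025,0,-0.5],
    [0,0,0.05,0,-0.5],
    [0,0,0.07,0,-0.5],
    [0,0,0.085,0,-0.5],
    [0,0,0.085,0,-0.5]
  ]
}}

```text
clock: 15.82
position: [0.5563, 0.3308, 0.0813]
ee_rot: [0.988, 0.153, -0.001, -0.0]
ft_force: [-7.6, -0.7, 3.6]
grip_width: 0.58
grasp_force: 26.3
```

Run:
```python
from h import *
go(.5568,.3302,.0815,-72.4)
soaptilt()
```

```text
t 15.82 p [0.5563 0.3308 0.0813] head -72.38 delta [ 0.002  0.005 -0.001] spin 0.001 F [-7.6 -0.7  3.6] grip 0.58 26.3 tilt -1.0 q7 -1.63
soap px 235
-0.06 z [0.073 0.077] 6
-0.04 z [0.08  0.086] 13
-0.02 z [0.087 0.095] 18
0.0 z [0.074 0.099] 12
0.02 z [0.081 0.107] 78
0.04 z [0.078 0.102] 108
```

>>> {"name": "carry_out", "arguments": {
  "deltas": [
    [0,0,0.008,0,-0.5],
    [0,0,0.016,0,-0.5],
    [0,0,0.016,0,-0.5]
  ]
}}

```text
clock: 16.25
position: [0.5565, 0.3309, 0.0791]
ee_rot: [0.988, 0.153, -0.001, -0.0]
ft_force: [-7.8, -1.3, 4.5]
grip_width: 0.582
grasp_force: 27.0
```

Run:
```python
from h import *
go(.5568,.3302,.0815,-72.4)
s=soaptilt();save(s,"s4.png",(270,170,380,270),6)
```

```text
t 16.25 p [0.5565 0.3309 0.0791] head -72.38 delta [ 0.001  0.005 -0.016] spin 0.001 F [-7.8 -1.3  4.5] grip 0.582 27.0 tilt -1.0 q7 -1.63
soap px 225
-0.06 z [0.072 0.075] 4
-0.04 z [0.075 0.083] 11
-0.02 z [0.084 0.093] 16
0.0 z [0.069 0.099] 9
0.02 z [0.079 0.107] 86
0.04 z [0.077 0.1  ] 99
```

View pics/s4.png

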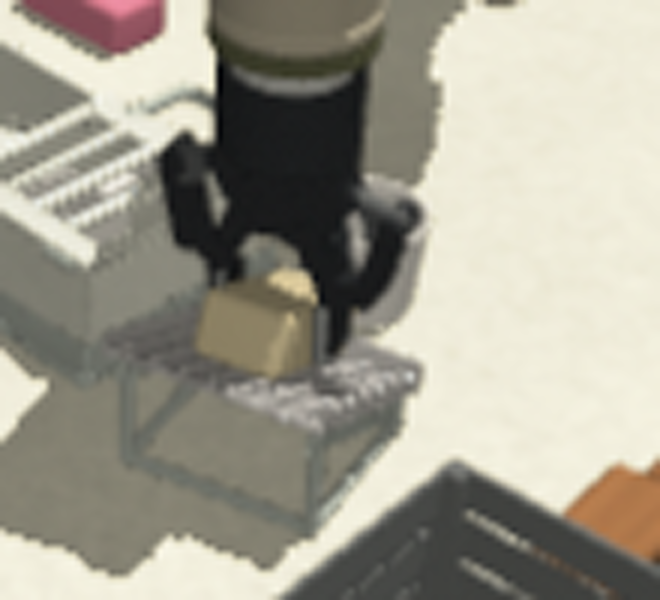

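>>> {"name": "carry_out", "arguments": {
  "deltas": [
    [0,0,0.01,0,-0.5],
    [0,0,0.02,0,-0.5],
    [0,0,0.02,0,-0.5]
  ]
}}

```text
clock: 16.68
position: [0.5565, 0.3309, 0.0785]
ee_rot: [0.988, 0.153, -0.001, -0.001]
ft_force: [-17.6, -5.9, 27.4]
grip_width: 0.576
grasp_force: 29.8
```

Run:
```python
from h import *
go(.5568,.3302,.0815,-72.4)
s=soaptilt()
```

```text
t 16.68 p [0.5565 0.3309 0.0785] head -72.37 delta [ 0.     0.005 -0.02 ] spin 0.001 F [-17.6  -5.9  27.4] grip 0.576 29.8 tilt -1.0 q7 -1.63
soap px 224
-0.06 z [0.072 0.073] 3
-0.04 z [0.074 0.083] 13
-0.02 z [0.085 0.091] 17
0.0 z [0.069 0.097] 8
0.02 z [0.082 0.107] 78
0.04 z [0.077 0.101] 105
```

The force jumped to 27 N roughly along the slope normal, so the bar is seated flat. I'll relieve the push, let go and rise.

>>> {"name": "carry_out", "arguments": {
  "deltas": [
    [0,0,-0.012,0,-0.5],
    [0,0,-0.012,0,-0.5],
    [0,0,-0.012,0,0.3],
    [0,0,-0.012,0,0.5],
    [0,0,-0.012,0,0.5],
    [0,0,-0.1,0,0.5],
    [0,0,-0.3,0,0.5],
    [0,0,-0.7,0,0.5],
    [0,0,-1,0,0.5],
    [0,0,-1,0,0.5]
  ]
}}

```text
clock: 17.98
position: [0.5596, 0.331, 0.2314]
ee_rot: [0.988, 0.153, 0.003, -0.002]
ft_force: [0.1, -0.3, -1.2]
grip_width: 0.749
grasp_force: 0.0
```

Run:
```python
from h import *
go(.56,.19,.33,-60)
s=soaptilt()
o=manip.get_obs()
```

```text
t 17.98 p [0.5596 0.331  0.2314] head -72.44 delta [-0.276  0.895 -0.662] spin -0.415 F [ 0.1 -0.3 -1.2] grip 0.749 0.0 tilt -1.0 q7 -1.69
soap px 344
-0.06 z [0.064 0.074] 9
-0.04 z [0.05  0.082] 44
-0.02 z [0.058 0.091] 45
0.0 z [0.068 0.101] 50
0.02 z [0.078 0.107] 92
0.04 z [0.077 0.103] 104
```

The soap stayed flat after release, so on to the lid.

Run:
```python
from h import *
t=camera("top")
print(ray(t,190+(372+.5)/5-.5,130+(112+.5)/5-.5,.24))
P=pts(t);m=(P[...,2]>.22)&(P[...,2]<.26)&(abs(P[...,0]-.645)<.03)&(abs(P[...,1]-.042)<.025)
if m.sum(): print(m.sum(),P[m].mean(0),np.median(P[m],0))
```

```text
[0.64314556 0.0441593  0.24      ]
87 [0.64488971 0.04096372 0.23811925] [0.64499513 0.04161265 0.23827316]
```

>>> {"name": "carry_out", "arguments": {
  "deltas": [
    [0,0,-0.3,-0.2,0.3],
    [0,0.2,-0.6,-0.4,0],
    [-0.1,0.5,-0.66,-0.7,-0.2],
    [-0.2,0.8,-0.66,-1,-0.2],
    [-0.28,0.9,-0.66,-1,-0.2],
    [-0.28,0.9,-0.66,-1,-0.2]
  ]
}}

```text
clock: 18.82
position: [0.558, 0.1885, 0.3247]
ee_rot: [0.916, 0.402, -0.0, -0.0]
ft_force: [0.1, 1.4, 0.1]
grip_width: 0.401
grasp_force: 0.0
```

Run:
```python
from h import *
go(.60,.10,.33,-13)
```

```text
t 18.82 p [0.558  0.1885 0.3247] head -42.6 delta [-0.245  0.605 -0.036] spin -0.987 F [0.1 1.4 0.1] grip 0.401 0.0 tilt -1.0 q7 -1.04
```

Bar at about (0.644, 0.042, 0.238).

>>> {"name": "carry_out", "arguments": {
  "deltas": [
    [-0.08,0.2,-0.04,-0.35,-0.2],
    [-0.16,0.4,-0.04,-0.7,-0.2],
    [-0.25,0.6,-0.04,-1,-0.2],
    [-0.25,0.6,-0.04,-1,-0.2]
  ]
}}

```text
clock: 19.32
position: [0.6003, 0.1, 0.3303]
ee_rot: [0.78, 0.626, -0.001, 0.0]
ft_force: [-0.3, 0.2, 0.1]
grip_width: 0.403
grasp_force: 0.0
```

Run:
```python
from h import *
go(.644,.043,.32,1)
```

```text
t 19.32 p [0.6003 0.1    0.3303] head -12.5 delta [-0.308  0.367  0.069] spin -0.45 F [-0.3  0.2  0.1] grip 0.403 0.0 tilt -1.0 q7 -0.34
```

>>> {"name": "carry_out", "arguments": {
  "deltas": [
    [-0.1,0.12,0,-0.2,-0.2],
    [-0.2,0.25,0.05,-0.45,-0.2],
    [-0.31,0.37,0.07,-0.45,-0.2],
    [-0.31,0.37,0.07,-0.45,-0.2],
    [-0.31,0.37,0.07,-0.45,-0.2]
  ]
}}

```text
clock: 19.95
position: [0.6437, 0.0459, 0.3201]
ee_rot: [0.7, 0.714, -0.0, -0.001]
ft_force: [-0.5, 0.5, -0.1]
grip_width: 0.399
grasp_force: 0.0
```

Run:
```python
from h import *
go(.6435,.0425,.243,1)
```

```text
t 19.95 p [0.6437 0.0459 0.3201] head 1.15 delta [-0.023 -0.001  0.514] spin 0.005 F [-0.5  0.5 -0.1] grip 0.399 0.0 tilt -1.0 q7 0.02
```

>>> {"name": "carry_out", "arguments": {
  "deltas": [
    [-0.02,0,0.15,0,-0.2],
    [-0.02,0,0.3,0,-0.2],
    [-0.02,0,0.42,0,-0.2],
    [-0.02,0,0.51,0,-0.2],
    [-0.02,0,0.51,0,-0.2],
    [-0.02,0,0.51,0,-0.6],
    [-0.02,0,0.51,0,-1],
    [-0.02,0,0.51,0,-1],
    [-0.02,0,0.51,0,-1],
    [-0.02,0,0.51,0,-1]
  ],
  "force": 30
}}

```text
clock: 21.2
position: [0.6444, 0.0404, 0.245]
ee_rot: [0.7, 0.714, 0.001, 0.001]
ft_force: [2.0, 0.0, 6.0]
grip_width: 0.1
grasp_force: 29.6
```

Run:
```python
from h import *
o=manip.get_obs()["position"];go(*o,1)
for a in np.arange(1.7,.75,-.1):
    tgt=np.array([.435+.17*(1-np.cos(a)),.0414,.0771+.17*np.sin(a)]);d=(tgt-o)/.15;print(round(a,2),"ty",d[0].round(3),"tz",-d[2].round(3))
```

```text
t 21.2 p [0.6444 0.0404 0.245 ] head 1.08 delta [0. 0. 0.] spin 0.003 F [2. 0. 6.] grip 0.1 29.6 tilt -1.0 q7 0.04
1.7 ty -0.117 tz -0.004
1.6 ty -0.23 tz -0.013
1.5 ty -0.343 tz -0.011
1.4 ty -0.456 tz 0.003
1.3 ty -0.566 tz 0.027
1.2 ty -0.674 tz 0.063
1.1 ty -0.777 tz 0.109
1.0 ty -0.875 tz 0.166
0.9 ty -0.967 tz 0.232
0.8 ty -1.053 tz 0.306
```

>>> {"name": "carry_out", "arguments": {
  "deltas": [
    [0,-0.06,0,0,-1],
    [0,-0.12,-0.005,0,-1],
    [0,-0.23,-0.015,0,-1],
    [0,-0.345,-0.015,0,-1],
    [0,-0.456,0,0,-1],
    [0,-0.566,0.025,0,-1],
    [0,-0.675,0.06,0,-1],
    [0,-0.777,0.105,0,-1],
    [0,-0.875,0.16,0,-1],
    [0,-0.967,0.23,0,-1],
    [0,-0.967,0.23,0,-1]
  ]
}}

```text
clock: 22.58
position: [0.4974, 0.0382, 0.2091]
ee_rot: [0.7, 0.714, -0.0, -0.001]
ft_force: [-3.4, 2.2, 4.5]
grip_width: 0.103
grasp_force: 30.9
```

Run:
```python
from h import *
o=manip.get_obs()["position"];go(*o,1)
for a in np.arange(.9,-.05,-.1):
    tgt=np.array([.435+.17*(1-np.cos(a)),.0414,.0771+.17*np.sin(a)]);d=(tgt-o)/.15;print(round(a,2),"ty",d[0].round(3),"tz",-d[2].round(3))
```

```text
t 22.57 p [0.4974 0.0382 0.2091] head 1.13 delta [0. 0. 0.] spin 0.004 F [-3.4  2.2  4.5] grip 0.103 30.9 tilt -1.0 q7 -0.1
0.9 ty 0.013 tz -0.008
0.8 ty -0.072 tz 0.067
0.7 ty -0.149 tz 0.15
0.6 ty -0.218 tz 0.24
0.5 ty -0.277 tz 0.336
0.4 ty -0.326 tz 0.438
0.3 ty -0.365 tz 0.545
0.2 ty -0.393 tz 0.655
0.1 ty -0.41 tz 0.767
0.0 ty -0.416 tz 0.88
```

>>> {"name": "carry_out", "arguments": {
  "deltas": [
    [0,-0.07,0.065,0,-1],
    [0,-0.15,0.15,0,-1],
    [0,-0.22,0.24,0,-1],
    [0,-0.277,0.336,0,-1],
    [0,-0.326,0.438,0,-1],
    [0,-0.365,0.545,0,-1],
    [0,-0.393,0.655,0,-1],
    [0,-0.405,0.72,0,-1],
    [0,-0.41,0.78,0,-1],
    [0,-0.415,0.83,0,-1],
    [0,-0.415,0.87,0,-1],
    [0,-0.415,0.885,0,-1],
    [0,-0.415,0.885,0,-1]
  ]
}}

```text
clock: 24.2
position: [0.4351, 0.0372, 0.0763]
ee_rot: [0.7, 0.714, -0.001, -0.002]
ft_force: [-8.6, 4.6, 3.7]
grip_width: 0.103
grasp_force: 33.7
```

Run:
```python
from h import *
go(.435,.0414,.0771,1)
```

```text
t 24.2 p [0.4351 0.0372 0.0763] head 1.12 delta [ 0.028 -0.    -0.005] spin 0.004 F [-8.6  4.6  3.7] grip 0.103 33.7 tilt -1.0 q7 -0.1
```

>>> {"name": "carry_out", "arguments": {
  "deltas": [
    [0,0,0.01,0,-1],
    [0,0,0.01,0,-0.7],
    [0,0,0.01,0,-0.3],
    [0,0,0.01,0,-0.3],
    [0,0,-0.1,0,-0.3],
    [0,0,-0.3,0,-0.3],
    [0,-0.1,-0.6,0,-0.3],
    [0,-0.3,-0.9,0,-0.3],
    [0.5,-0.5,-0.9,0,-0.3],
    [0.8,-0.6,-0.9,0,-0.3],
    [0.8,-0.6,-0.9,0,-0.3]
  ]
}}

```text
clock: 25.58
position: [0.343, 0.1579, 0.212]
ee_rot: [0.698, 0.716, 0.0, 0.0]
ft_force: [0.6, -1.1, -0.8]
grip_width: 0.351
grasp_force: 0.0
```

Run:
```python
from h import *
go(.435,.0414,.0771,1)
t=camera("top");save(t,"end.png",(110,120,400,260),2.7)
soaptilt();P=pts(t)
m=(P[...,2]>.06)&(P[...,2]<.09)&(abs(P[...,1]-.043)<.028)&(P[...,0]<.465)&(P[...,0]>.40);print("bar",P[m].mean(0).round(4),m.sum())
```

```text
t 25.57 p [0.343  0.1579 0.212 ] head 1.42 delta [-0.792  0.593  0.9  ] spin 0.014 F [ 0.6 -1.1 -0.8] grip 0.351 0.0 tilt -1.0 q7 -0.59
soap px 349
-0.06 z [0.059 0.074] 12
-0.04 z [0.052 0.083] 42
-0.02 z [0.058 0.091] 45
0.0 z [0.066 0.101] 46
0.02 z [0.079 0.107] 93
0.04 z [0.078 0.102] 111
bar [0.4341 0.0416 0.0765] 81
```

View pics/end.png

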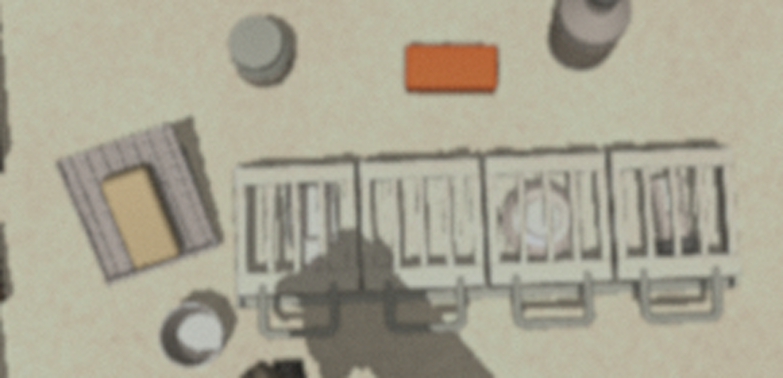

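The final view shows the soap on the ribs at (140,215), its bin empty and shut at (423,215), the other three bins shut, and the bystanders in place. Handing in.

```bash
python3 -c "
from h import *
print(ticket.hand_in())"
```

```text
the job is handed in; nothing more can be done
None
```

The soap lies flat on the drainer dish's ribs, its bin was lowered shut without slamming, and the other lids and surrounding things look undisturbed; I handed the job in at about 26 s, but the hand-in returned no verdict.

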